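Push the carton down the coding lane and start the print

ROBOT

A 6-joint arm with a two-finger parallel gripper is mounted at the origin on the work surface. World frame = base frame: x ahead of the robot, y to its left, z up, the work surface at z = 0. Lengths are in mm, angles in rad, forces in N, time in s.
With the tool pointing down it reaches from about 275 to 825 mm from the base axis. Payload 4.9 kg.
Tool frame: the origin (TCP) lies at the very end of the fingers, on their centre line; the grasp point (between the pads) lies 19 mm behind it; z points along the fingers, y is the direction in which the jaws open and shut (so a half turn about z gives the same grasp; the last joint's range is limited). The gripper opens to 85 mm and grips with 20 to 120 N. Pads are 22 mm wide; open, the fingers measure 114 mm over their backs; the gripper's body (76 mm by 85 mm) begins 54 mm behind the grasp point. The pads swing forward as they close: fully open they stand 13 mm farther back than shut.
Start: joints at [1.17, 0.326, -0.193, 1.052, 0, 1.437], TCP at [144.999, 530.56, 231.281] pointing down, gripper open.
Joint ranges: [-2.65, 2.65], [-0.97, 1.79], [-1.3, 1.35], [-1.93, 2.1], [-1.47, 1.37], [-3.14, 3.14]. Speed limits (rad/s): [2.57, 2.57, 3.14, 3.14, 3.14, 3.14].

INTERFACE

Orientations are given as [roll, pitch, yaw] about the fixed x, y, z axes, in that order (R = Rz(yaw) Ry(pitch) Rx(roll)).
In Python, from bench import bot, solve_ik, imaging gives the robot as it stands. Calls block until the motion is done:
- bot.move_ptp(position, orientation): joint-space move of the TCP to a pose.
- bot.movel(position, rot=None, max_speed=150, threshold=None): straight line of the TCP; rot=None keeps the orientation; max_speed is the mean speed in mm/s. With threshold (N) it stops when the force on the tool has changed by that much, and returns True; else False.
- bot.move_j(angles): joint-space move.
- bot.grip(opening, effort=None): opening from 0.0 (shut) to 1.0 (fully open); effort is the grip in N (None keeps the last); returns when the fingers have stopped.
- bot.dwell(seconds).
- solve_ik(position, orientation): joint angles nearest the present ones, or None.
- bot.get_state(): the state.
- imaging.capture(name): name is "scene" or "top" or "wrist"; returns the picture (480x640x3 uint8, blue, green, red); there is no depth.
- imaging.camera_model(name): a dict with "K" (3x3 intrinsics, pixels), "position" and "rotation" of the camera in the world. Camera axes: x right, y up, looking along -z (the intrinsics and any distortion apply to the point x, -y, -z); pixel columns grow to the right and rows downward; lengths in mm; the calibration is good to about 2 mm. A picture is of the moment at which its call begins: read the wrist's pose just before it. camera_model takes no time and is no camera call; for the wrist camera it gives the pose at the moment of the call.
A pose or a line that the arm cannot do raises bot.IKError and nothing moves.
- bot.sign_off(): hands the job in, once; it reports no verdict.
The state is a dict: "t": time; "qpos": joint angles; "joint_velocities": joint speeds; "effort": joint torques, N m; "tcp_pos": TCP position; "orientation": TCP orientation; "contact_force": force on the tool from outside, world axes, zero at the start; "wrist_torque": the same for the moment, N m; "opening": opening from 0.0 (shut) to 1.0 (fully open).
Only numpy, scipy, OpenCV 4.12 (cv2) and the standard library are available. Lean on these libraries where they do the work, as an engineer would, in place of code of your own. Each camera call takes 0.05 s, during which the arm holds its last target.

TASK

The large carton stands crooked on the open infeed of the date-coding station. By pushing only, never lifting or tipping it, square it up and push it down the lane between the two guide rails until it sits flush against the rubber stop pads, with neither the carton nor the robot ever touching a rail. Then press the button on top of the coder fully down to print, and leave the carton home against the pads; the button must not be pressed before the carton is home, and the other things standing about must stay where they are.

Things in the scene. Friction and masses are not known exactly. Their poses are not given: they have to be found in the camera images.
- carton: the large carton, dark green with a cream band: closed rigid box 100 mm (its x) by 90 mm (its y) by 70 mm high, 0.2 to 0.4 kg, too wide to grip. Origin: centre of its underside. Starts on the infeed, its x within 0.35 rad of the station's x, its centre up to 22 mm off the lane's centre line, at station x -160 to -120 mm. Slides with friction about 0.6.
- station: the fixed date-coding station. Its x is the push direction down the lane, z up; origin on the table top on the lane's centre line (y 0). Steel deck 8 mm thick, x -250 to +170, y -85 to +85 mm; the infeed (x below -45) has no rails. White coder housing at the lane's end: x +162 to +287, y -95 to +95 mm, top 122 mm above the table.
- stop (a point): point on the deck's top on the lane's centre line in the plane of the faces of the two rubber stop pads (station x +150 mm; axes as the station's). Pads: centres at y +-32 mm, 26 mm wide, 45 mm tall above the deck. A carton fully home has its origin 50 mm before this point.
- rail_far: black plastic guide rail at the station's +y side (away from the robot), station x -45 to +145 mm, inner face at y +55, outer +65 mm (110 mm clear between the rails), top 22 mm above the deck. Origin: middle of its underside, on the deck. Must not be touched.
- rail_near: the same rail at the station's -y side (towards the robot), inner face at y -55 mm. Must not be touched.
- start (a joint): the coder's push button: 0 when up, 0.006 m fully down. Spring return, about 5 N to push fully down, straight down.
- start_top (a point): centre of the top of the black round button (34 mm across) in a grey housing on top of the coder, at station x +235, y +20 mm.
- small_carton_a: bystander: small green carton, 45 by 45 by 60 mm high, beside the lane on its far side. Origin: centre of underside.
- small_carton_b: bystander: the same, beside the lane on the side of the robot. Origin: centre of underside.
- tape_roll: bystander: clear roll of tape lying flat, 90 mm across, 24 mm high. Origin: centre of underside.
- ink_bottle: bystander: small bottle, 40 mm across, 75 mm high, standing. Origin: centre of underside.
- core: bystander: cardboard core standing, 40 mm across, 45 mm high. Origin: centre of underside.
- tray_cup: bystander: white cup, 72 mm across, 70 mm high. Origin: centre of underside.
Things that resemble listed ones, but are neither listed nor needed, are in the scene too. Leave any pink look-alike of the carton alone.

How it is judged:
By the outcome, as a careful person would: the job done as asked, in the order asked, and still so for the second after the job is handed in, with the robot touching nothing.
It also fails if it takes over 70 s, if anything falls off the work surface, if the arm or the gripper's body presses on something with over 40 N, if the wrist force passes 120 N, or if a joint passes its speed limit or range.

## Working session

There is one attempt and no reset: what is moved stays moved. The work goes in short steps, each a Python script; the robot and the scene stay as the last script left them, time stands still between calls to the robot, and variables do not carry over. Pictures are saved under pics/ and viewed, and the job is handed in when it is done.

```bash
ls; mkdir -p pics; python3 - <<'E'
from bench import bot, solve_ik, imaging
import cv2
for n in ["scene","top","wrist"]:
    m=imaging.camera_model(n); print(n,m)
    cv2.imwrite(f"pics/{n}0.png",imaging.capture(n))
s=bot.get_state(); print(s)
E
```

```text
pics
scene {'K': array([[462.94016109,   0.        , 324.36400494],
       [  0.        , 462.94016109, 234.22002614],
       [  0.        ,   0.        ,   1.        ]]), 'position': array([998.88246549, 101.2385863 , 790.84909674]), 'rotation': array([ 0.58676471, -0.0069974 ,  1.61252598])}
top {'K': array([[602.6701952 ,   0.        , 314.2424646 ],
       [  0.        , 602.6701952 , 243.62702322],
       [  0.        ,   0.        ,   1.        ]]), 'position': array([ 433.78772833,   61.44812305, 1168.26269758]), 'rotation': array([ 0.10351444,  0.01826333, -1.59581312])}
wrist {'K': array([[428.47343911,   0.        , 321.12714005],
       [  0.        , 428.47343911, 237.64641125],
       [  0.        ,   0.        ,   1.        ]]), 'position': array([ 75.54605447, 552.2941742 , 372.38087125]), 'rotation': array([-0.29047012,  0.00208929,  1.30358313])}
{'t': 0.15, 'qpos': array([ 1.16977128e+00,  3.26742970e-01, -1.93378586e-01,  1.05200727e+00,
        1.76892787e-05,  1.43662644e+00]), 'joint_velocities': array([ 0.00084878, -0.00229616,  0.00347546,  0.0015461 , -0.00111425,
       -0.00100433]), 'effort': array([ 5.52332331e-04, -4.43704641e+01,  2.62664008e+01,  1.04654147e-02,
       -1.50244646e-04,  3.81239659e-06]), 'tcp_pos': array([144.82282596, 530.11821561, 230.68915565]), 'orientation': array([-3.14027449e+00, -1.95776056e-04,  2.87473736e+00]), 'contact_force': array([-0.02985027, -0.54121366, -0.05281016]), 'wrist_torque': array([ 0.03476088, -0.00598507,  0.00931378]), 'opening': 0.9992064139647951}
```

View pics/scene0.png

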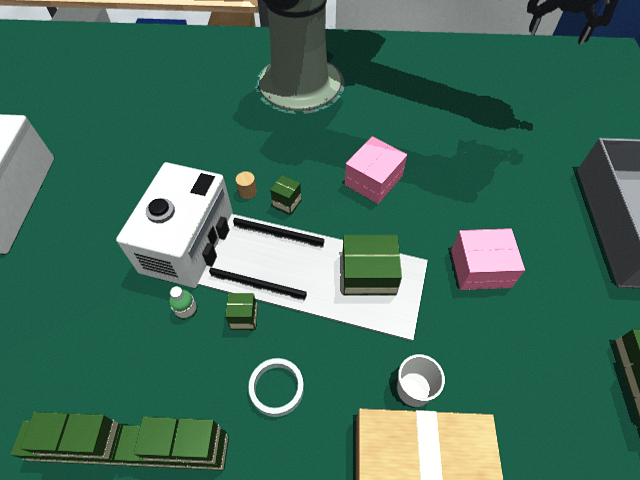

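View pics/top0.png

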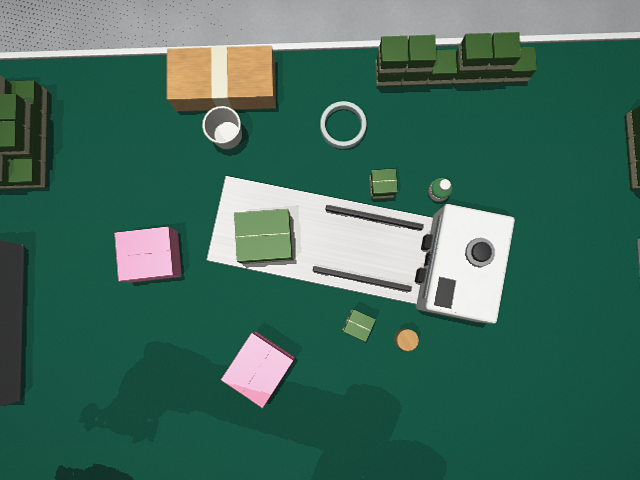

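View pics/wrist0.png

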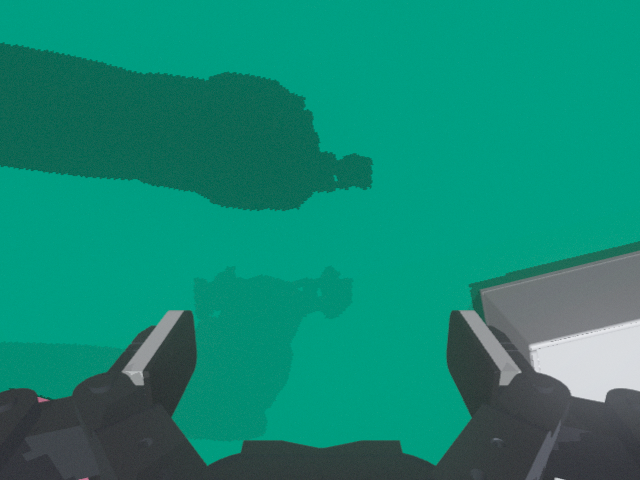

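The top view shows the carton at about (264,236), the deck running from (217,220) to (430,255), the rails as black bars at (375,217) and (362,279), and the button at (481,252). Next I'll zoom in for corner measurements.

```bash
cat > h.py <<'E'
import numpy as np, cv2
from scipy.spatial.transform import Rotation as R
from scipy.optimize import least_squares
from bench import bot, solve_ik, imaging
def cam(n):
    m=imaging.camera_model(n); return m['K'],np.array(m['position']),R.from_euler('xyz',m['rotation']).as_matrix()
def proj(c,P):
    K,p,Rm=c; q=(np.atleast_2d(P)-p)@Rm; q=q*[1,-1,-1]; u=q@K.T; return u[:,:2]/u[:,2:]
def ray(c,uv,z):
    K,p,Rm=c; uv=np.atleast_2d(uv).astype(float)
    d=np.c_[uv,np.ones(len(uv))]@np.linalg.inv(K).T*[1,-1,-1]@Rm.T
    return p+d*((z-p[2])/d[:,2])[:,None]
def crop(img,x0,y0,x1,y1,s,name):
    cv2.imwrite(name,cv2.resize(img[y0:y1,x0:x1],None,fx=s,fy=s,interpolation=cv2.INTER_CUBIC))
E
python3 - <<'E'
from h import *
t=cv2.imread('pics/top0.png'); s=cv2.imread('pics/scene0.png')
crop(t,200,170,400,320,4,'pics/tA.png'); crop(t,340,170,540,320,4,'pics/tB.png')
crop(s,110,150,310,300,4,'pics/sB.png'); crop(s,240,200,440,350,4,'pics/sA.png')
c=cam('top'); d=cam('scene')
print(ray(c,[[226,177],[207,261],[417,303],[481,252]],8)); print(ray(c,[481,252],140))
print(ray(d,[[428,260],[414,338]],8))
E
```

```text
[[ 690.99876017  249.57809007    8.        ]
 [ 526.61262203  288.09035143    8.        ]
 [ 435.55331654 -113.79427918    8.        ]
 [ 530.01677209 -240.64551296    8.        ]]
[[ 519.06904982 -206.27712377  140.        ]]
[[529.84744214 290.63286382   8.        ]
 [691.61197445 252.67465313   8.        ]]
```

View pics/tA.png

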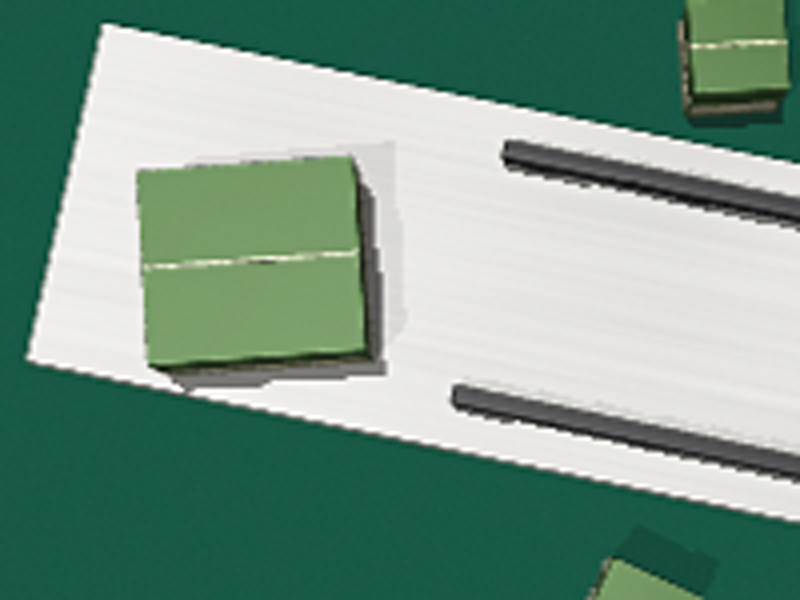

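View pics/tB.png

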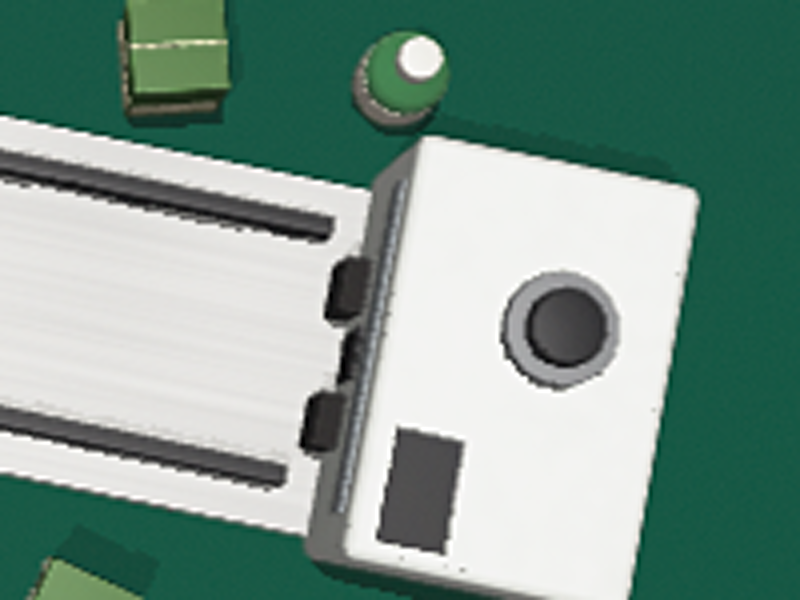

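View pics/sA.png

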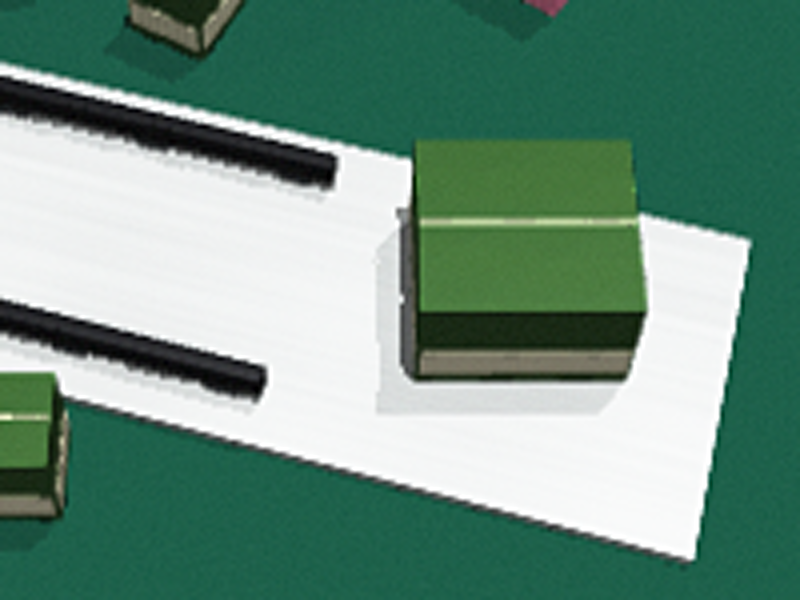

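View pics/sB.png

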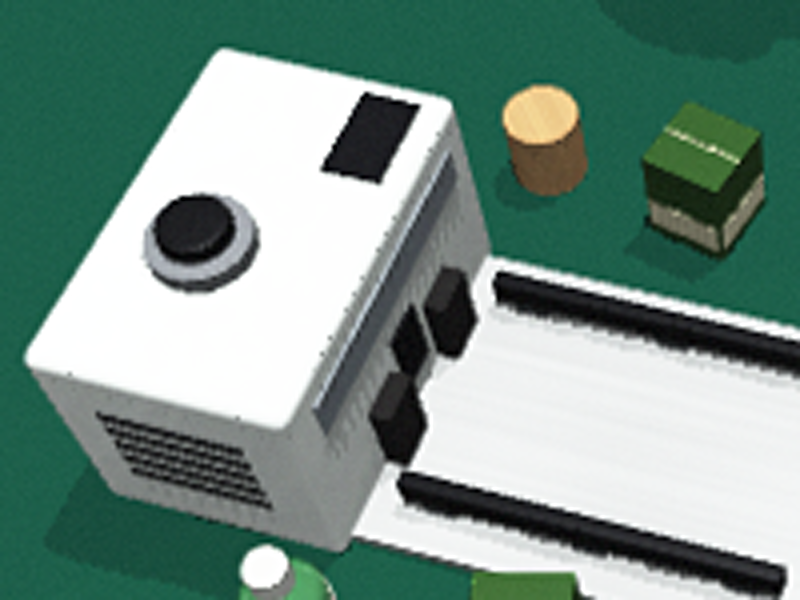

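```bash
cat > fit.py <<'E'
from h import *
oA,oB=np.array([200,170]),np.array([340,170]); sA,sB=np.array([240,200]),np.array([110,150])
top=[(oA,(104,24),(-250,85,8)),(oA,(27,359),(-250,-85,8)),
 (oA,(507,141),(-45,65,30)),(oA,(455,386),(-45,-55,30)),(oA,(453,405),(-45,-65,30)),
 (oB,(425,135),(162,95,122)),(oB,(699,188),(287,95,122)),(oB,(344,559),(162,-95,122))]
scn=[(sA,(750,240),(-250,-85,8)),(sA,(692,562),(-250,85,8)),
 (sB,(220,45),(287,-95,122)),(sB,(454,99),(162,-95,122)),(sB,(281,432),(162,95,122)),(sB,(24,358),(287,95,122))]
box=np.array([(-50,45,78),(50,45,78),(50,-45,78),(-50,-45,78)],float)
ct=oA+np.array([(136,171),(353,156),(366,352),(149,367)])/4
cs=sA+np.array([(647,312),(416,312),(414,140),(630,140)])/4
bt=oB+np.array((567,326))/4; bs=sB+np.array((193,228))/4
off=lambda L:np.array([o+np.array(p)/4 for o,p,_ in L]); P3=lambda L:np.array([q for *_,q in L],float)
c,d=cam('top'),cam('scene')
def T(x,P): a=x[2]; return np.asarray(P)@np.array([[np.cos(a),np.sin(a),0],[-np.sin(a),np.cos(a),0],[0,0,1]])+[x[0],x[1],0]
def sh(c,o): return (c[0],c[1]+o[:3],c[2]@R.from_rotvec(o[3:]).as_matrix())
def res(v,full=False):
    st,ca,bz=v[:3],v[3:6],v[6]; c2,d2=sh(c,v[7:13]),sh(d,v[13:19])
    B=T(st,[(235,20,bz)])
    r=[proj(c2,T(st,P3(top)))-off(top),proj(d2,T(st,P3(scn)))-off(scn),proj(c2,T(ca,box))-ct,proj(d2,T(ca,box))-cs,proj(c2,B)-bt,proj(d2,B)-bs]
    if full: return r
    pr=v[7:].reshape(2,6)/[2,2,2,.003,.003,.003]
    return np.r_[np.vstack(r).ravel()/.5,pr.ravel()]
if __name__=='__main__':
    v0=np.r_[580,30,-1.8,620,210,-1.5,135,np.zeros(12)]
    s=least_squares(res,v0); v=s.x; np.set_printoptions(precision=3,suppress=True)
    cov=np.linalg.inv(s.jac.T@s.jac); 
    print(v[:7],np.sqrt(np.diag(cov))[:7]); print(v[7:])
    for r in res(v,True): print(r.round(2).tolist())
    a=v[2]; dlt=v[3:5]-v[:2]; print('carton in station',dlt@[np.cos(a),np.sin(a)],dlt@[-np.sin(a),np.cos(a)],v[5]-a)
    np.save('fit.npy',v)
E
python3 fit.py
```

```text
[553.393  23.049  -1.803 565.543 169.808  -1.529 140.748] [2.222 2.436 0.002 2.223 2.364 0.005 1.343]
[-0.275  0.138  1.698  0.    -0.002 -0.001  0.275 -0.138  2.794  0.001
  0.004 -0.002]
[[0.26, -0.0], [0.31, 0.68], [-0.4, -0.49], [-0.23, -0.46], [-0.81, -0.05], [-0.69, -0.8], [1.42, 0.22], [-0.63, -0.17]]
[[-0.03, 0.28], [-0.13, -0.5], [-0.45, 0.1], [0.81, -0.05], [0.49, -0.89], [-1.59, 0.65]]
[[0.28, 0.23], [0.36, 0.2], [0.23, 0.01], [-0.31, 0.03]]
[[0.05, 0.14], [0.61, 0.03], [-0.02, 0.14], [-0.15, 0.25]]
[[0.16, 0.6]]
[[0.42, -0.23]]
carton in station -145.62278609084322 -21.906355726961994 0.27372591281449665
```

Fit: the carton is at station (-146, -22), yaw 0.27. My plan has three steps:
1. Push sideways with the two fingers set as a bar parallel to the lane. This squares and centres the carton.
2. Do the same from behind, down the lane.
3. Press the button.

```bash
cat >> h.py <<'E'
V=np.load('fit.npy'); ST=V[:3]
def S(x,y,z):
    a=ST[2]; return [ST[0]+x*np.cos(a)-y*np.sin(a), ST[1]+x*np.sin(a)+y*np.cos(a), z]
def O(yaw): 
    y=ST[2]+yaw; return [np.pi,0,(y+np.pi)%(2*np.pi)-np.pi]
def stat():
    s=bot.get_state(); p=s['tcp_pos']; a=ST[2]; d=p[:2]-ST[:2]
    print('t %.2f st(%.1f %.1f) z %.1f'%(s['t'],d@[np.cos(a),np.sin(a)],d@[-np.sin(a),np.cos(a)],p[2]),'yaw-st %.3f'%((s['orientation'][2]-a)%(2*np.pi)),'F',s['contact_force'].round(1),'op %.2f'%s['opening'])
def snap(n,tag):
    im=imaging.capture(n); cv2.imwrite(f'pics/{n}{tag}.png',im); return im
E
python3 - <<'E'
from h import *
yaw=-np.pi/2   # tool x = -station y
bot.grip(0.72)
for p in [S(-142,-115,160),S(-142,-115,40),S(-142,-56,40)]:
    print(solve_ik(p,O(yaw)))
bot.move_ptp(S(-142,-115,160),O(yaw)); stat()
bot.movel(S(-142,-115,40),O(yaw),max_speed=120); stat()
bot.movel(S(-142,-98,40),max_speed=60); stat()
snap('top',1);snap('scene',1);snap('wrist',1)
E
python3 -c "
from h import *
crop(cv2.imread('pics/top1.png'),180,170,380,320,4,'pics/c1.png');crop(cv2.imread('pics/scene1.png'),240,180,440,330,4,'pics/c2.png')"
```

```text
[ 0.23208187  0.31482126 -0.40480718  0.85116788  0.          0.46399188]
[ 0.23208187  0.47047215 -0.53701443  0.56330974  0.          0.46399188]
[ 0.1845928   0.54100198 -0.4039416   0.62585275  0.          0.41650281]
t 2.27 st(-142.7 -115.3) z 160.2 yaw-st 4.714 F [-0.5  0.3  0.7] op 0.72
t 3.42 st(-142.4 -114.5) z 40.6 yaw-st 4.713 F [-0.1  0.2  0.8] op 0.72
t 3.85 st(-142.0 -97.4) z 40.1 yaw-st 4.712 F [ 0.2  0.2 -0.2] op 0.72
```

View pics/c1.png

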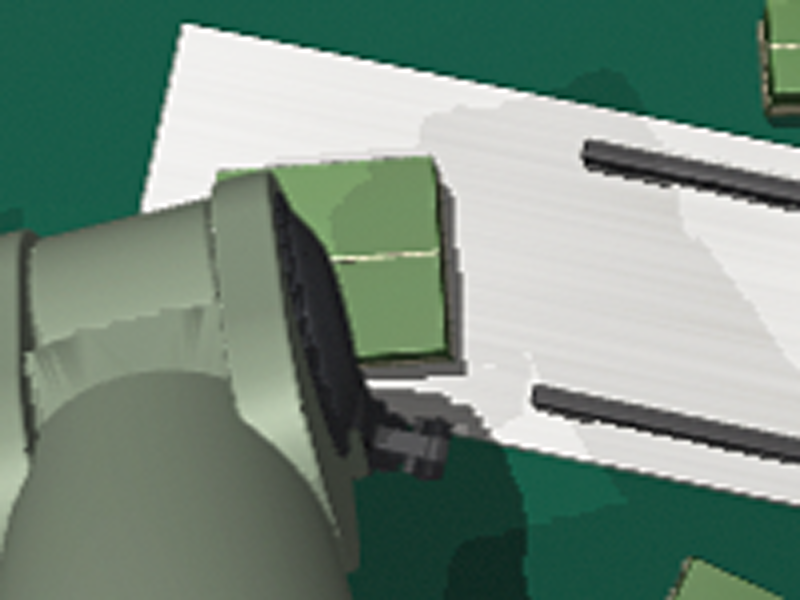

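View pics/c2.png

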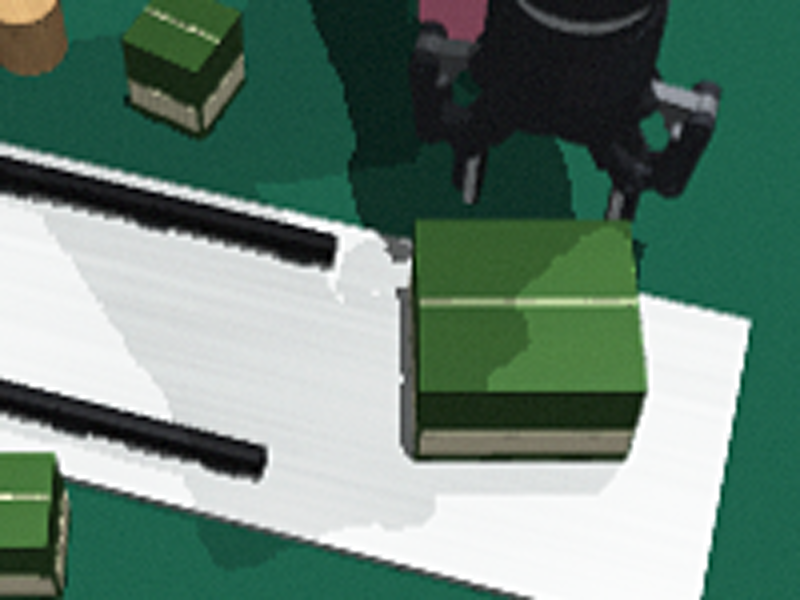

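View pics/wrist1.png

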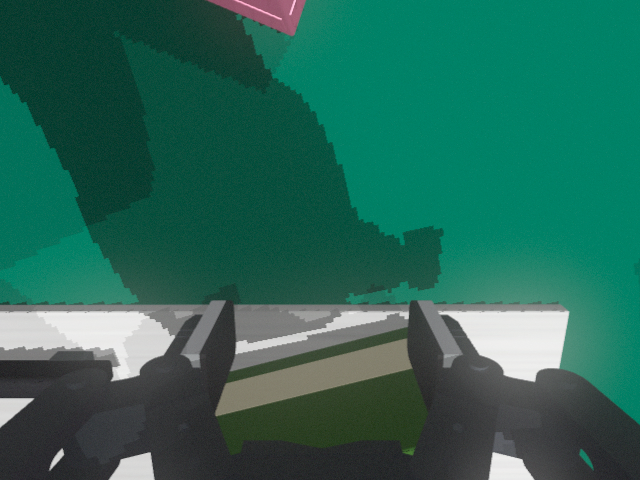

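The wrist view shows the fingertips at (215,310) and (425,310) parallel to the deck edge, with the crooked carton face behind them. Now the side push.

```bash
python3 - <<'E'
from h import *
for y in (-80,-66,-60):
    bot.movel(S(-142,y,40),max_speed=40); stat()
snap('top',2);snap('scene',2);snap('wrist',2)
E
python3 -c "
from h import *
crop(cv2.imread('pics/scene2.png'),240,180,440,330,4,'pics/c3.png')"
```

```text
t 4.60 st(-141.9 -79.6) z 40.0 yaw-st 4.712 F [ 1.2 -0.3 -1.1] op 0.72
t 5.10 st(-141.9 -65.4) z 40.0 yaw-st 4.712 F [ 0.9 -0.9 -0.2] op 0.72
t 5.40 st(-142.0 -59.5) z 40.1 yaw-st 4.712 F [ 0.8 -0.7  0.3] op 0.72
```

View pics/c3.png

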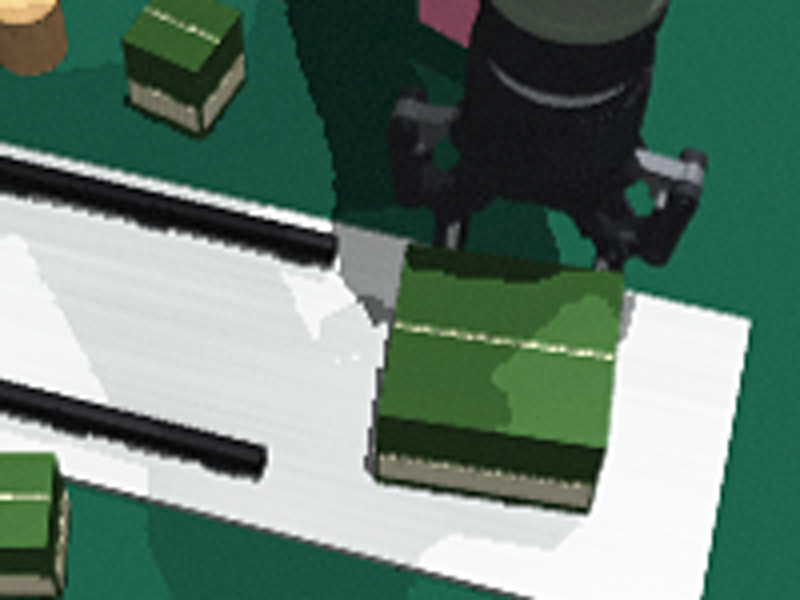

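View pics/wrist2.png

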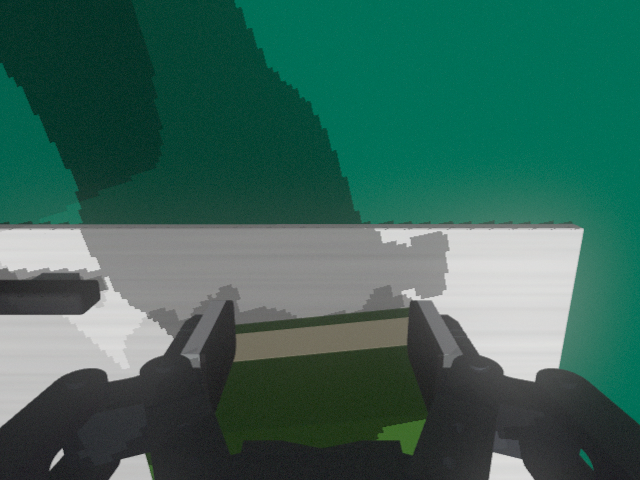

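```bash
cat >> h.py <<'E'
def carton_pose(ctop=None,cscn=None,g=(-110,0,0)):
    """ctop/cscn: dict corner idx -> pixel; idx 0:(-50,45) 1:(50,45) 2:(50,-45) 3:(-50,-45), z 78; station-frame pose"""
    import fit
    ct_,cs_=fit.sh(cam('top'),V[7:13]),fit.sh(cam('scene'),V[13:19])
    def f(q):
        w=fit.T(q,fit.box); P=np.array([S(*p) for p in w]); r=[]
        for c,dd in ((ct_,ctop),(cs_,cscn)):
            if dd: r.append((proj(c,P[list(dd)])-np.array(list(dd.values()),float)).ravel())
        return np.concatenate(r)
    s=least_squares(f,g); print('carton st',s.x.round(4),'res',s.fun.round(2)); return s.x
E
python3 - <<'E'
from h import *
o=np.array([240,180]); q=lambda x,y:o+np.array([x,y])/4
carton_pose(cscn={0:q(605,447),1:q(378,418),3:q(622,270),2:q(405,243)})
o=np.array([240,200]);carton_pose(cscn={0:q(647,312),1:q(416,312),2:q(414,140),3:q(630,140)})
E
```

```text
carton st [-1.392308e+02  2.768000e-01  1.242000e-01] res [ 0.67  0.06 -0.28 -0.53 -0.14  0.35 -0.28  0.13]
carton st [-145.346   -22.1133    0.2703] res [-0.16  0.09  0.4  -0.2  -0.06 -0.06 -0.19  0.21]
```

The scene view shows the carton now near (-139, 0.3), yaw 0.12. Lateral is right, so I'll let the push from behind take out the remaining yaw before the rails start.

```bash
python3 - <<'E'
from h import *
bot.movel(S(-142,-90,40),max_speed=120)
bot.movel(S(-142,-110,135),max_speed=200); stat()
snap('top',3)
for p in [S(-232,0,135),S(-232,0,40),S(-165,0,40),S(39,0,40)]: print(solve_ik(p,O(0)))
bot.move_ptp(S(-232,0,135),O(0)); stat()
E
python3 -c "
from h import *
crop(cv2.imread('pics/top3.png'),180,170,380,320,4,'pics/c4.png')"
```

```text
t 6.58 st(-142.0 -109.6) z 134.6 yaw-st 4.712 F [-0.6 -0.2 -0.7] op 0.72
[ 0.276744    0.5908431  -0.0251052   0.95484803  0.         -1.06214231]
[ 0.276744    0.68601357 -0.1198961   0.76488666  0.         -1.06214231]
[ 0.18195503  0.62941292 -0.23220617  0.70917723  0.         -1.15693128]
[-0.16292566  0.51986765 -0.4442221   0.60670658  0.         -1.50181198]
t 7.99 st(-231.6 -0.5) z 134.1 yaw-st 6.282 F [ 0.2 -0.   0.3] op 0.72
```

View pics/c4.png

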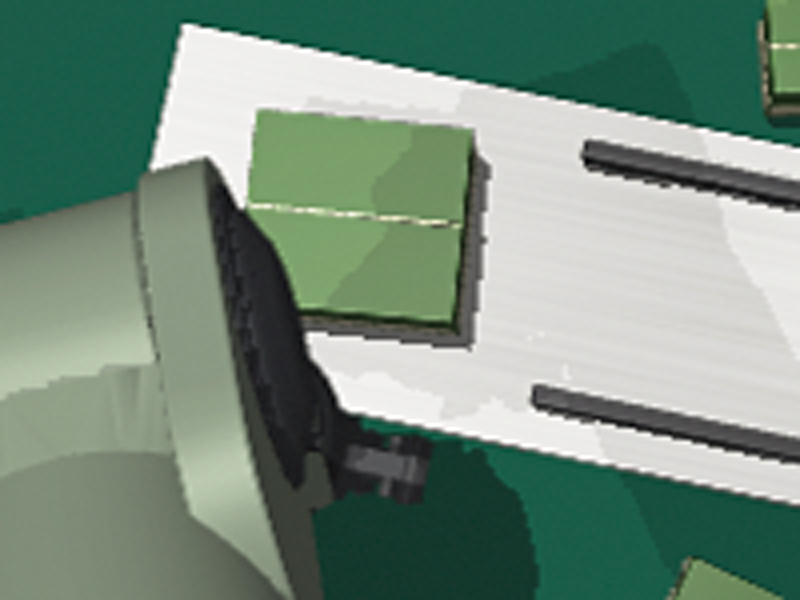

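```bash
python3 - <<'E'
from h import *
o=np.array([180,170]); q=lambda x,y:o+np.array([x,y])/4
carton_pose(ctop={0:q(257,110),1:q(474,128),2:q(456,326)})
bot.movel(S(-232,0,40),max_speed=150); stat()
for x in (-195,-172): bot.movel(S(x,0,40),max_speed=40); stat()
snap('top',4);snap('scene',4);snap('wrist',4)
E
python3 -c "
from h import *
crop(cv2.imread('pics/top4.png'),180,170,380,320,4,'pics/c5.png');crop(cv2.imread('pics/scene4.png'),240,180,440,330,4,'pics/c6.png')"
```

```text
carton st [-1.390124e+02  5.445000e-01  1.157000e-01] res [ 0.14  0.17 -0.02  0.36 -0.12 -0.51]
t 8.78 st(-232.3 0.6) z 40.9 yaw-st 6.283 F [ 0.9  1.1 -0.1] op 0.72
t 9.85 st(-194.8 -0.3) z 39.9 yaw-st 0.000 F [ 0.   0.8 -0. ] op 0.72
t 10.57 st(-171.5 -0.0) z 40.0 yaw-st 6.283 F [1.1 0.2 0.8] op 0.72
```

View pics/c5.png

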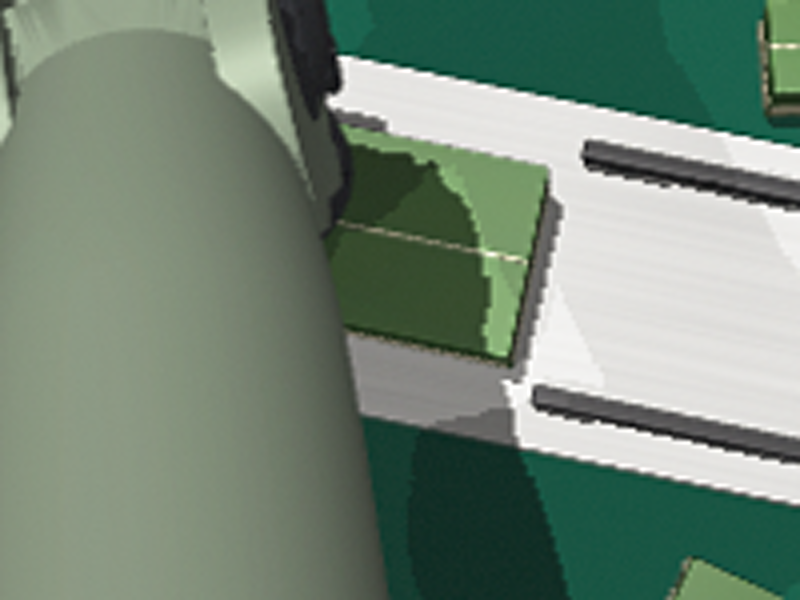

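View pics/c6.png

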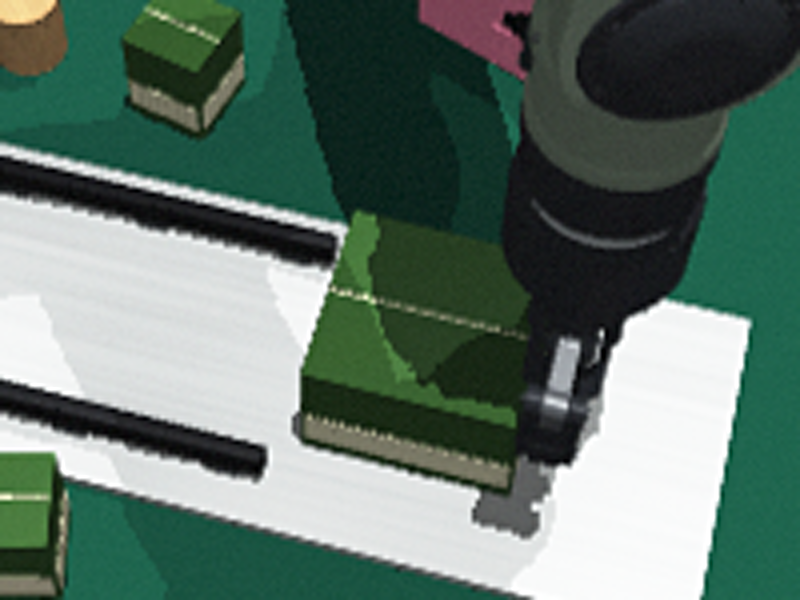

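View pics/wrist4.png

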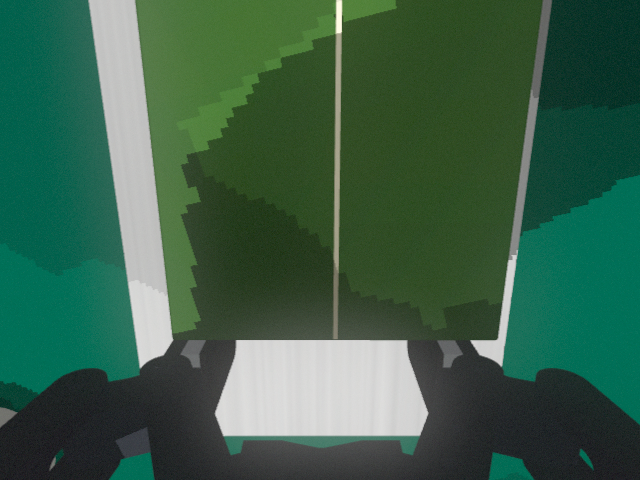

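```bash
python3 - <<'E'
from h import *
o=np.array([180,170]); q=lambda x,y:o+np.array([x,y])/4
ct={1:q(549,171),2:q(507,362)}
o=np.array([240,180]); 
cs={1:q(302,372),2:q(357,210)}
carton_pose(ctop=ct); carton_pose(cscn=cs);carton_pose(ct,cs)
c=cam('wrist'); st=bot.get_state()['tcp_pos']
a=ST[2];Ri=np.array([[np.cos(a),np.sin(a)],[-np.sin(a),np.cos(a)]])
for uv in ([173,340],[498,339],[335,338]): print('wrist',Ri@(ray(c,uv,78)[0][:2]-ST[:2]))
# deck edge in wrist
for uv in ([133,285],[515,245]): print('deck',Ri@(ray(c,uv,8)[0][:2]-ST[:2]))
E
```

```text
carton st [-1.072384e+02 -5.311100e+00 -8.700000e-03] res [ 0.02 -0.08 -0.02  0.08]
carton st [-1.081057e+02 -5.301500e+00 -4.800000e-03] res [-0.03  0.13  0.03 -0.15]
carton st [-1.076695e+02 -5.351500e+00 -6.400000e-03] res [-0.26 -0.17 -0.19  0.   -0.29 -0.   -0.13 -0.25]
wrist [-162.02831285   40.5395806 ]
wrist [-161.72872104  -47.79995939]
wrist [-161.42118374   -3.5175179 ]
deck [-175.40598888   82.61081109]
deck [-157.08766946  -82.13038005]
```

The wrist view shows the back face flush with the fingers at y≈340, but the carton sits about 4–5 mm towards the near side. Clearance to that rail would be only about 5 mm, so I'll repeat the side push to centre it before it enters the lane.

```bash
python3 - <<'E'
from h import *
yaw=-np.pi/2
bot.movel(S(-200,0,40),max_speed=120)
bot.movel(S(-205,0,135),max_speed=250)
bot.move_ptp(S(-108,-100,135),O(yaw))
bot.movel(S(-108,-95,40),max_speed=150)
bot.movel(S(-108,-70,40),max_speed=80)
bot.movel(S(-108,-55.3,40),max_speed=30); stat(); bot.dwell(.2); stat()
snap('scene',5);snap('wrist',5)
bot.movel(S(-108,-85,40),max_speed=120)
bot.movel(S(-108,-100,135),max_speed=200)
bot.move_ptp(S(-205,0,135),O(0)); snap('scene',6); snap('top',6)
bot.movel(S(-205,0,40),max_speed=150); stat()
bot.movel(S(-180,0,40),max_speed=80)
bot.movel(S(-164,0,40),max_speed=30); stat()
snap('wrist',6); snap('scene',7); snap('top',7); print(imaging.camera_model('wrist'))
E
python3 -c "
from h import *
crop(cv2.imread('pics/top7.png'),180,170,380,320,4,'pics/c7.png');crop(cv2.imread('pics/scene6.png'),240,180,440,330,4,'pics/c8.png')
crop(cv2.imread('pics/scene7.png'),240,180,440,330,4,'pics/c9.png')"
```

```text
t 14.87 st(-108.0 -55.3) z 39.9 yaw-st 4.712 F [-0.6  0.7  1.2] op 0.72
t 15.07 st(-108.0 -55.3) z 39.9 yaw-st 4.712 F [-1.4  0.1 -0.1] op 0.72
t 18.42 st(-205.3 0.6) z 40.8 yaw-st 6.283 F [ 0.7  0.5 -0.7] op 0.72
t 19.56 st(-163.7 -0.0) z 40.0 yaw-st 6.283 F [ 0.2 -0.3  0.6] op 0.72
{'K': array([[428.47343911,   0.        , 321.12714005],
       [  0.        , 428.47343911, 237.64641125],
       [  0.        ,   0.        ,   1.        ]]), 'position': array([575.21340672, 114.63371712, 181.77669071]), 'rotation': array([-2.89091140e-01,  6.39648053e-04,  2.90928028e+00])}
```

View pics/c7.png

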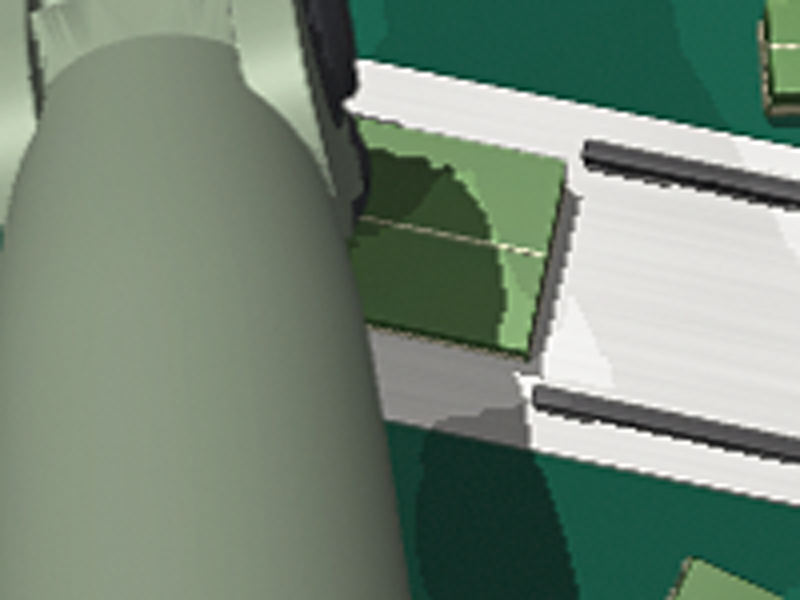

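View pics/c8.png

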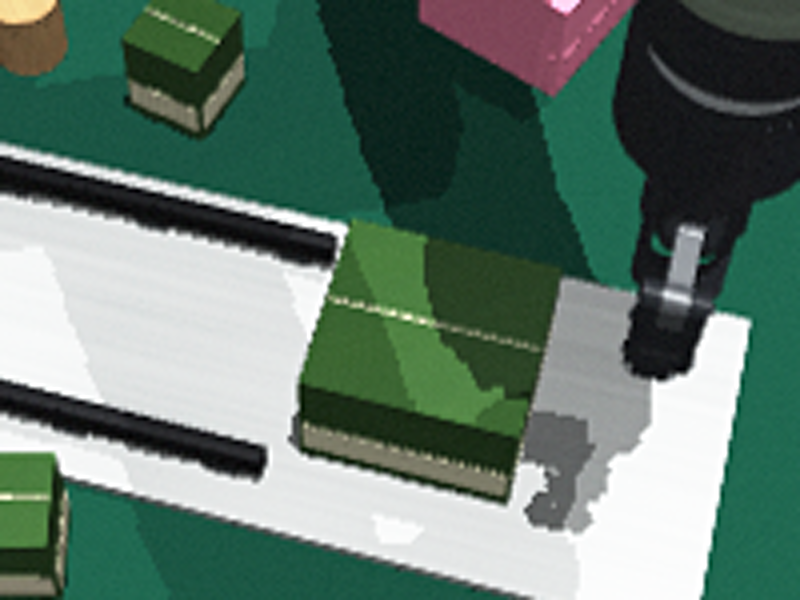

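View pics/c9.png

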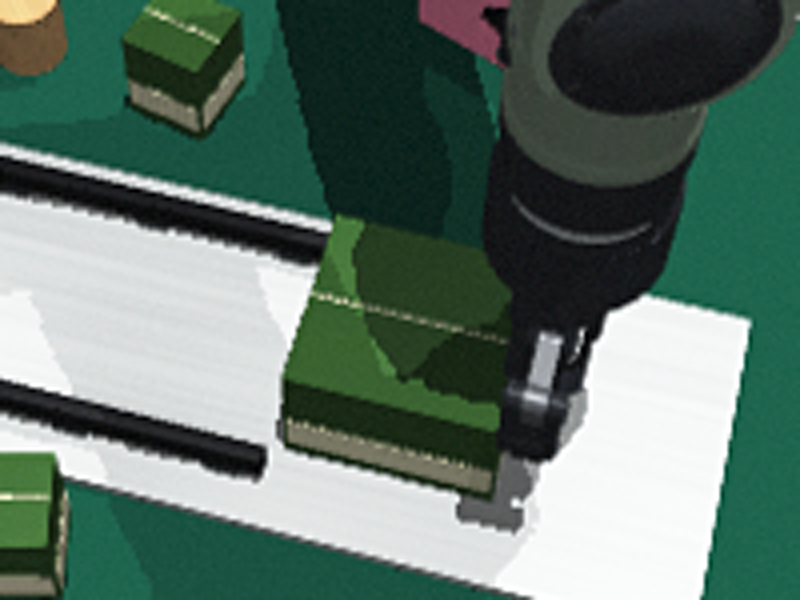

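View pics/wrist6.png

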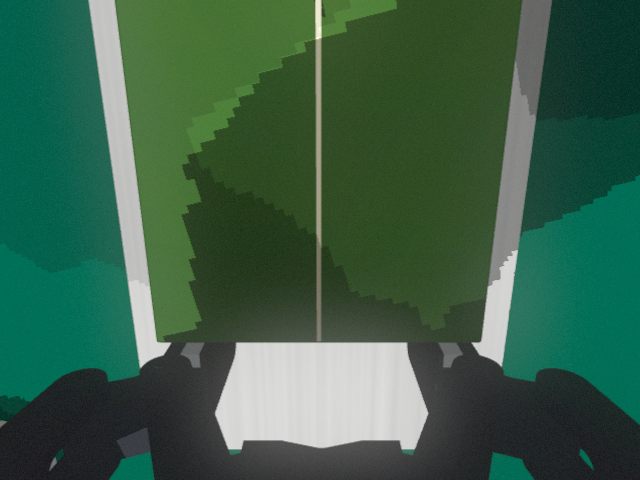

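```bash
python3 - <<'E'
from h import *
o=np.array([180,170]); q=lambda x,y:o+np.array([x,y])/4
ct={1:q(566,164),2:q(528,354)}
o=np.array([240,180]); 
cs={1:q(285,374),2:q(338,212)}
cs6={0:q(521,438),1:q(301,382),2:q(352,219),3:q(561,269)}
carton_pose(cscn=cs6);carton_pose(ctop=ct); carton_pose(cscn=cs);carton_pose(ct,cs)
c=cam('wrist'); a=ST[2];Ri=np.array([[np.cos(a),np.sin(a)],[-np.sin(a),np.cos(a)]])
for uv in ([157,342],[482,342],[116,0],[523,0]): print('wrist',Ri@(ray(c,uv,78)[0][:2]-ST[:2]))
for uv in ([133,285],[515,245],[88,0],[552,0]): print('deck',Ri@(ray(c,uv,8)[0][:2]-ST[:2]))
E
```

```text
carton st [-1.076264e+02 -1.790000e-01  5.400000e-03] res [ 0.12  0.03 -0.7   0.34 -0.01 -0.09  0.61 -0.39]
carton st [-9.94595e+01 -1.09260e+00  9.60000e-03] res [ 0.05 -0.28 -0.05  0.28]
carton st [-1.005408e+02 -2.836300e+00  1.020000e-02] res [-0.06  0.24  0.06 -0.27]
carton st [-1.000339e+02 -1.899400e+00  1.030000e-02] res [-0.35  0.06 -0.43  0.63 -0.49  0.62 -0.34  0.07]
wrist [-154.67111454   45.00104525]
wrist [-154.67370907  -43.53592701]
wrist [-71.21104085  44.74908208]
wrist [-71.25902915 -43.53190653]
deck [-167.43706671   82.65985613]
deck [-149.11269482  -82.10960883]
deck [-55.73386963  84.98363578]
deck [-55.82548115 -83.5481774 ]
```

Wrist: carton edges at (157,342) and (482,342), centred between the deck edges at 0 to 0.5 mm and square. Pushing into the lane in stages.

```bash
python3 - <<'E'
from h import *
bot.movel(S(-110,0,40),max_speed=40); stat()
a=snap('wrist',8); b=snap('top',8)
cv2.imwrite('pics/m8.png',np.hstack([cv2.resize(a,(400,300)),cv2.resize(b[170:320,240:440],(400,300),interpolation=2)]))
crop(b,220,170,420,320,4,'pics/c10.png')
E
```

```text
t 21.21 st(-109.9 0.0) z 40.0 yaw-st 0.000 F [0.  0.2 0.1] op 0.73
```

View pics/wrist8.png

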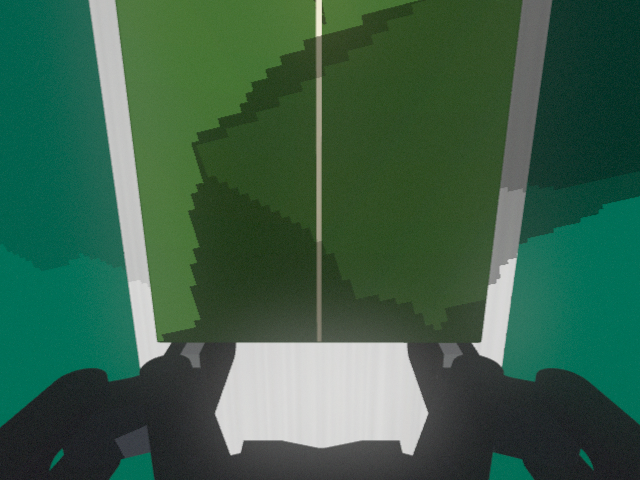

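View pics/c10.png

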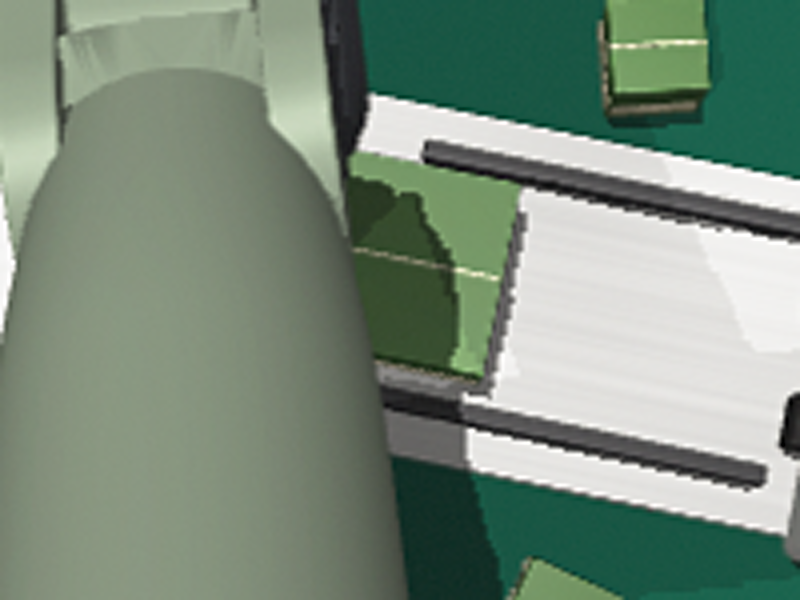

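```bash
python3 - <<'E'
from h import *
o=np.array([220,170]); q=lambda x,y:o+np.array([x,y])/4
carton_pose(ctop={1:q(522,186),2:q(485,378)},g=(-45,0,0))
bot.movel(S(-30,0,40),max_speed=50); stat()
snap('wrist',9); b=snap('top',9); s=snap('scene',9)
crop(b,300,170,500,320,4,'pics/c11.png'); crop(s,150,180,350,330,4,'pics/c12.png')
E
```

```text
carton st [-4.53557e+01 -7.65400e-01  1.17000e-02] res [ 0.02 -0.11 -0.02  0.1 ]
t 23.06 st(-30.0 0.0) z 40.0 yaw-st 0.000 F [0.9 0.4 0.8] op 0.72
```

View pics/c12.png

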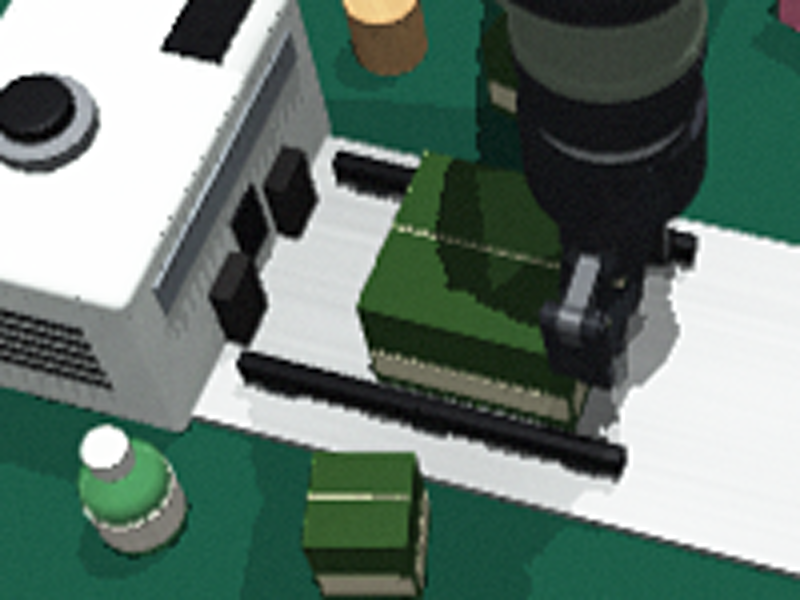

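View pics/c11.png

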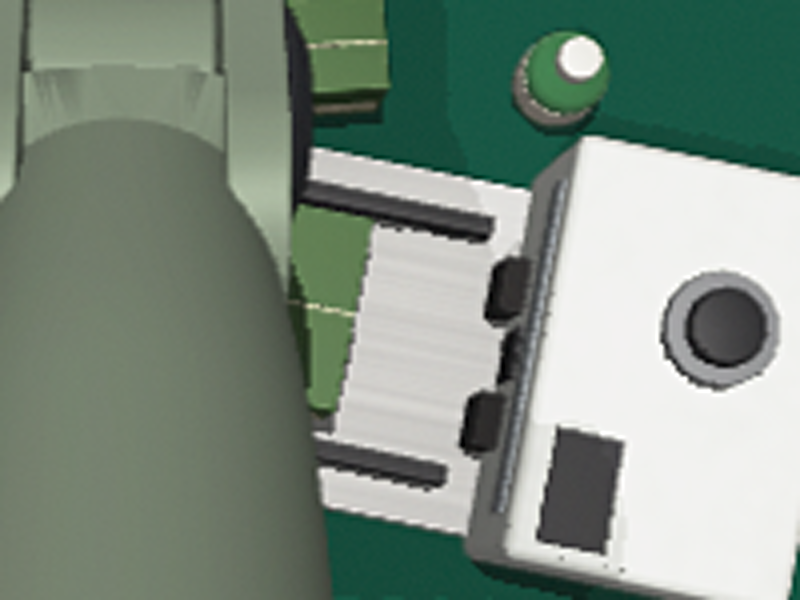

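View pics/wrist9.png

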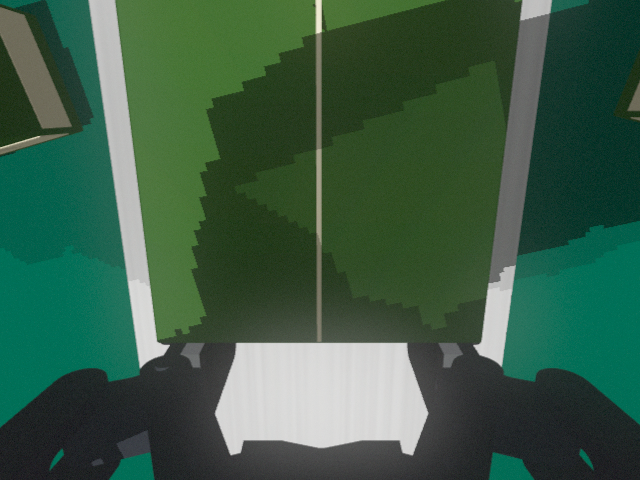

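Both rail gaps are visible and the carton is square. Next, push on to the pads, slow and with a force threshold at the end.

```bash
python3 - <<'E'
from h import *
bot.movel(S(20,0,40),max_speed=50); stat()
print(bot.movel(S(52,0,40),max_speed=15,threshold=10)); stat()
bot.dwell(0.2); stat()
snap('wrist',10); b=snap('top',10); s=snap('scene',10)
crop(b,300,170,500,320,4,'pics/c13.png'); crop(s,110,170,310,320,4,'pics/c14.png')
E
```

```text
t 24.36 st(20.2 -0.1) z 39.9 yaw-st 0.000 F [-0.6 -0.   0.3] op 0.72
True
t 25.57 st(35.4 -0.4) z 39.8 yaw-st 0.001 F [-0.1  1.3  0.5] op 0.72
t 25.77 st(35.3 -1.0) z 39.3 yaw-st 0.001 F [-0.3  1.   0.1] op 0.72
```

View pics/c14.png

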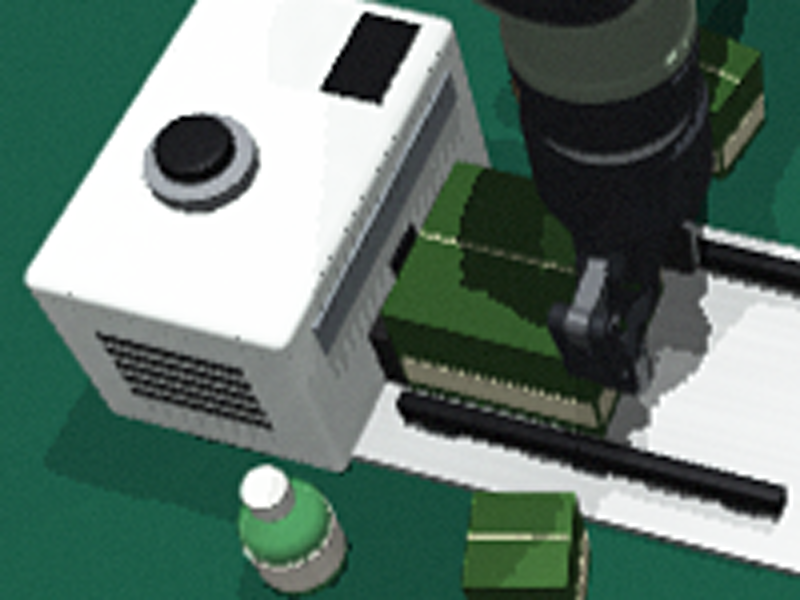

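View pics/wrist10.png

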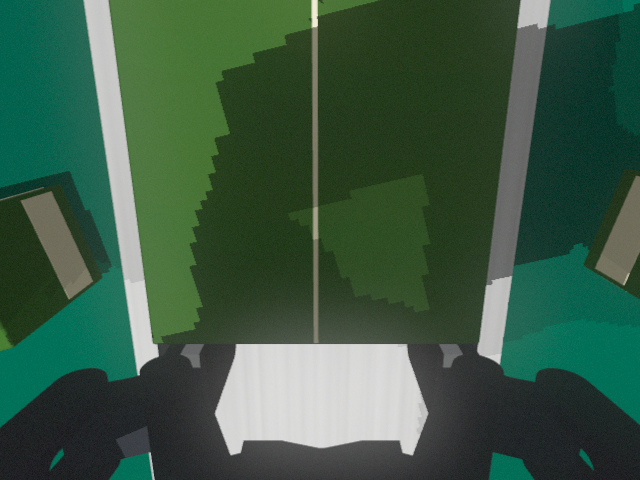

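```bash
python3 - <<'E'
from h import *
o=np.array([110,170]); q=lambda x,y:o+np.array([x,y])/4
carton_pose(cscn={1:q(386,317),2:q(455,163)},g=(100,0,0))
print(bot.movel(S(46,-0.7,40),max_speed=10,threshold=18)); stat()
bot.dwell(0.1); stat()
bot.movel(S(10,-0.7,40),max_speed=60); stat()
bot.movel(S(0,0,145),max_speed=200); stat()
snap('wrist',11)
b=snap('top',11); s=snap('scene',11)
crop(b,330,170,530,320,4,'pics/c15.png'); crop(s,110,170,310,320,4,'pics/c16.png')
E
```

```text
carton st [ 9.8383e+01 -7.8900e-01  4.0800e-02] res [-0.02  0.1   0.02 -0.11]
True
t 26.56 st(34.9 -1.2) z 39.8 yaw-st 0.003 F [1.2 2.  2.9] op 0.72
t 26.66 st(34.9 -1.3) z 39.7 yaw-st 0.003 F [1.2 1.4 0.8] op 0.72
t 27.23 st(9.7 -0.9) z 39.9 yaw-st 0.004 F [ 0.1 -0.1 -0.3] op 0.72
t 27.90 st(0.3 -0.6) z 144.3 yaw-st 0.003 F [ 0.5  0.5 -0.1] op 0.72
```

View pics/c16.png

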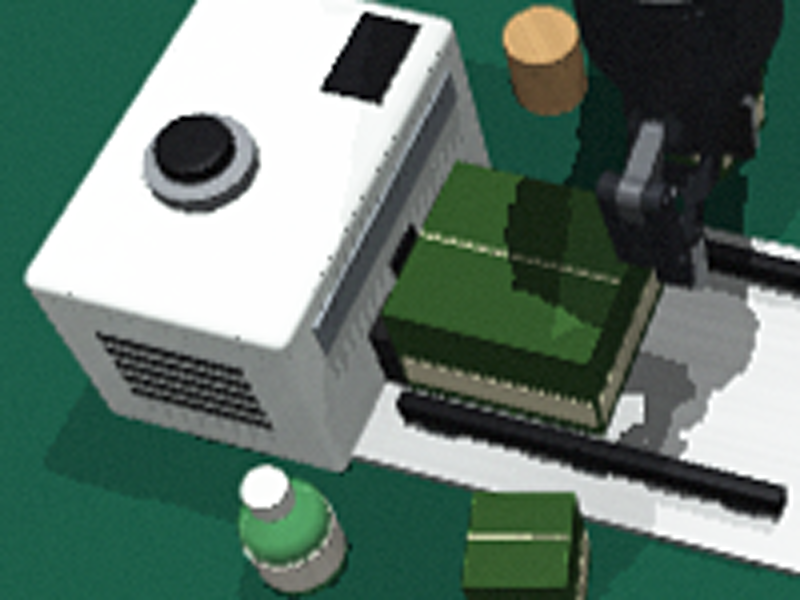

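View pics/c15.png

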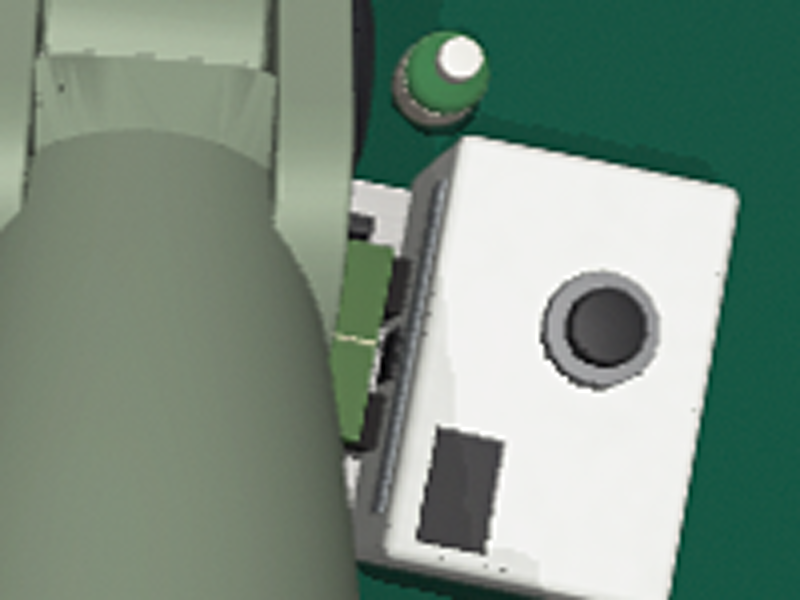

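View pics/wrist11.png

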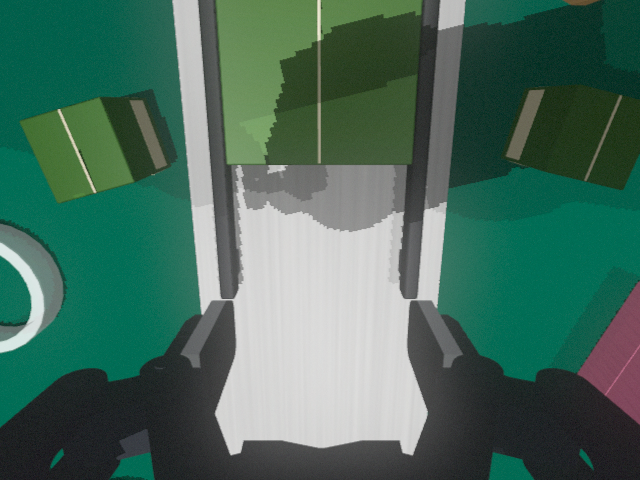

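```bash
python3 - <<'E'
from h import *
c=cam('wrist'); a=ST[2];Ri=np.array([[np.cos(a),np.sin(a)],[-np.sin(a),np.cos(a)]])
f=lambda uv,z:(Ri@(ray(c,uv,z)[0][:2]-ST[:2])).round(1)
for n,uv,z in [('backL',(227,165),78),('backR',(412,165),78),('L0',(215,0),78),('R0',(424,0),78),('railL',(230,298),30),('railR',(410,298),30)]: print(n,f(uv,z))
o=np.array([110,170]); q=lambda x,y:o+np.array([x,y])/4
carton_pose(cscn={0:q(593,362),1:q(386,317),2:q(456,162)},g=(100,0,0))
o=np.array([330,170]); carton_pose(ctop={1:q(394,246),2:q(360,441)},g=(100,0,0))
E
python3 -c "
from h import *
crop(cv2.imread('pics/scene11.png'),185,210,285,285,8,'pics/c17.png');crop(cv2.imread('pics/top11.png'),400,215,460,260,12,'pics/c18.png')"
```

```text
backL [43.8 43.7]
backR [ 44.  -44.7]
L0 [114.1  44.4]
R0 [114.4 -45.2]
railL [-48.9  57.4]
railR [-48.9 -59.6]
carton st [ 9.8588e+01 -6.7130e-01  3.0300e-02] res [ 0.3   0.14 -0.29 -0.17 -0.02  0.  ]
carton st [9.92496e+01 3.36100e-01 1.62000e-02] res [-0.01  0.07  0.01 -0.07]
```

View pics/c17.png

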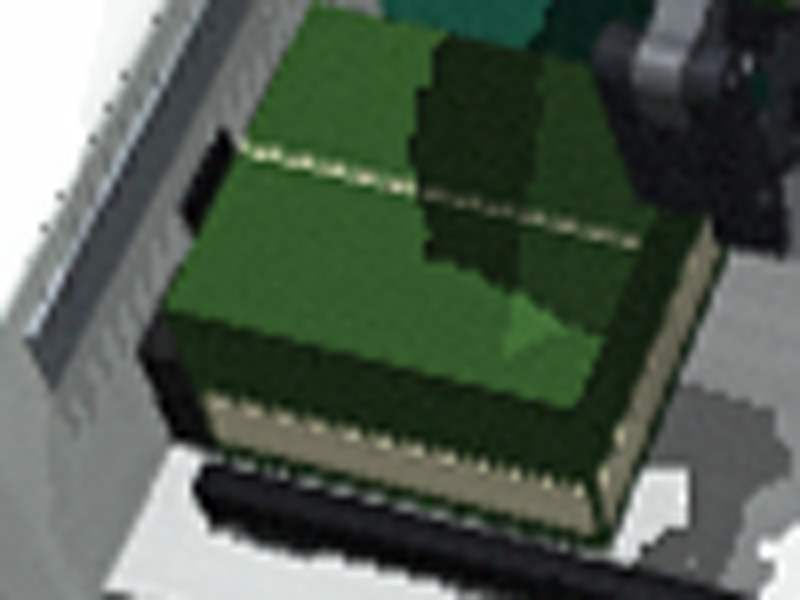

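View pics/c18.png

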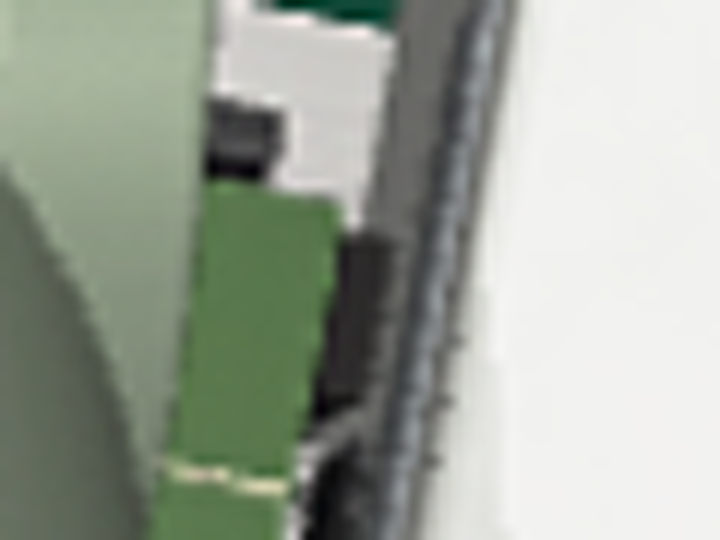

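The calibrated estimates put the carton at x≈98–99 against the 100 expected, which is within calibration error. To be sure, I'll step forward again while reading the sustained contact force.

```bash
python3 - <<'E'
from h import *
a=ST[2]; u=np.array([np.cos(a),np.sin(a)])
bot.movel(S(10,0,145),max_speed=150,)
bot.movel(S(12,0,40),O(0),max_speed=200); 
bot.movel(S(30,0,40),max_speed=60); stat()
for x in np.arange(33,46,1.0):
    bot.movel(S(x,0,40),max_speed=20); bot.dwell(.05)
    s=bot.get_state(); d=s['tcp_pos'][:2]-ST[:2]; F=s['contact_force'][:2]
    print('%.1f at %.2f %.2f Fx %.1f Fy %.1f'%(x,d@u,d@[-u[1],u[0]],F@u,F@[-u[1],u[0]]))
    if F@u<-14: break
snap('scene',12); snap('wrist',12)
E
```

```text
t 29.43 st(30.5 0.3) z 40.5 yaw-st 6.282 F [ 0.4 -0.2  0.4] op 0.72
33.0 at 32.92 -0.07 Fx -0.2 Fy -0.0
34.0 at 33.96 -0.02 Fx 0.4 Fy 0.4
35.0 at 35.02 -0.00 Fx 0.2 Fy -0.8
36.0 at 35.60 0.14 Fx -1.8 Fy 0.4
37.0 at 35.60 0.14 Fx -5.7 Fy -0.1
38.0 at 35.57 0.13 Fx -9.3 Fy 0.3
39.0 at 35.54 0.08 Fx -12.8 Fy 0.5
40.0 at 35.55 0.08 Fx -15.0 Fy -0.7
```

The force climbs linearly to 15 N with the tool fixed at x=35.6, so the carton is hard against the pads. Now I'll back off, shut the gripper and find the button with the wrist camera.

```bash
python3 - <<'E'
from h import *
bot.movel(S(10,0,40),max_speed=60)
bot.movel(S(5,0,220),max_speed=250)
bot.grip(0.0); stat()
bot.move_ptp(S(170,20,220),O(0)); stat()
bot.dwell(.2); a=cam('wrist'); snap('wrist',13)
bot.movel(S(215,20,220),O(0),max_speed=150); bot.dwell(.2); b=cam('wrist'); snap('wrist',14)
import pickle; pickle.dump((a,b),open('w.pkl','wb')); snap('scene',14); snap('top',14)
E
```

```text
t 34.10 st(5.0 -0.0) z 219.9 yaw-st 6.283 F [ 0.7 -0.7  0.4] op 0.00
t 34.80 st(170.1 19.9) z 220.0 yaw-st 6.282 F [0.1 0.8 1.2] op 0.00
```

View pics/wrist13.png

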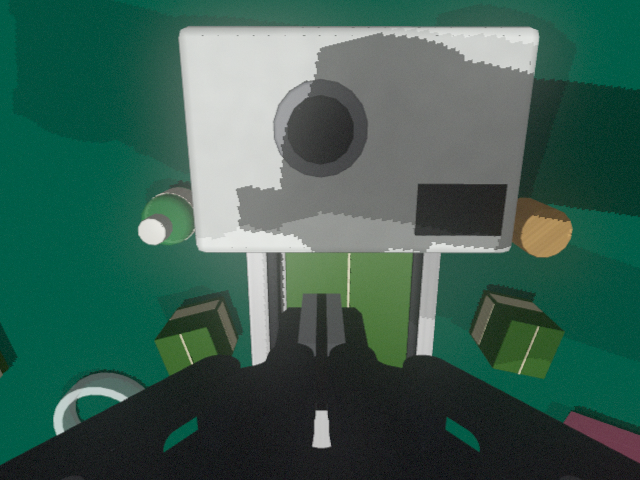

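View pics/wrist14.png

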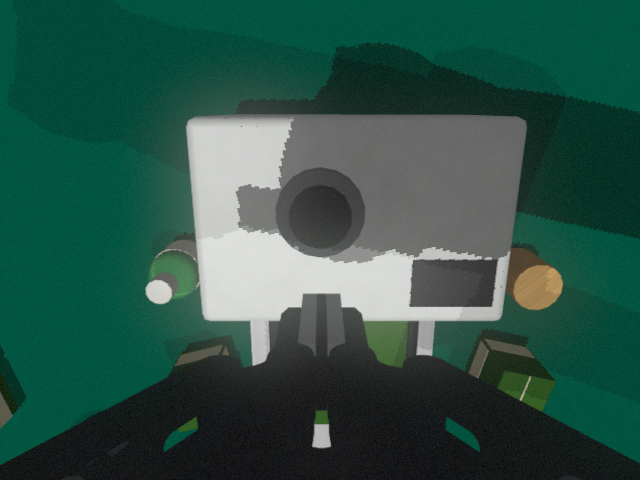

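View pics/scene14.png

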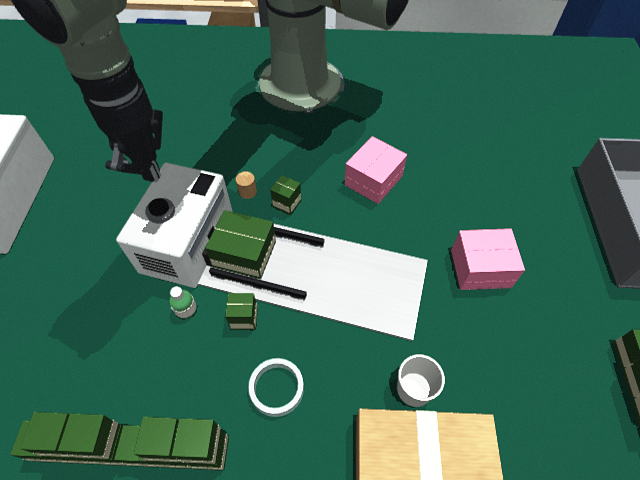

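```bash
python3 - <<'E'
from h import *
import pickle
a,b=pickle.load(open('w.pkl','rb'))
f=lambda P:np.r_[(proj(a,P)-[320.5,129.5]).ravel(),(proj(b,P)-[320,216.5]).ravel()]
s=least_squares(f,S(231,20,140)); P=s.x; al=ST[2]; d=P[:2]-ST[:2]
print(P,s.fun, d@[np.cos(al),np.sin(al)],d@[-np.sin(al),np.cos(al)])
for z in (136,140,144): print(z,[(lambda w:((w-ST[:2])@[np.cos(al),np.sin(al)],(w-ST[:2])@[-np.sin(al),np.cos(al)]))(ray(c,uv,z)[0][:2]) for c,uv in((a,(320.5,129.5)),(b,(320,216.5)))])
E
```

```text
[ 521.04735871 -204.56920783  137.30431196] [-0.16302433 -0.00042807  0.17270693  0.00027253] 228.95883260902792 20.835087293821797
136 [(np.float64(228.90342387224612), np.float64(20.75482658044408)), (np.float64(228.6391290018374), np.float64(20.93218308748162))]
140 [(np.float64(229.073148870997), np.float64(20.74673478376014)), (np.float64(229.61981171402638), np.float64(20.919740908494095))]
144 [(np.float64(229.24287386974785), np.float64(20.738642987076314)), (np.float64(230.60049442621533), np.float64(20.907298729506685))]
```

```bash
python3 - <<'E'
from h import *
bot.movel(S(230,20.7,160),O(0),max_speed=150); 
bot.movel(S(230,20.7,147),max_speed=60); bot.dwell(.2); stat()
for z in np.arange(144,122,-1.0):
    bot.movel(S(230,20.7,z),max_speed=25); bot.dwell(.05); s=bot.get_state()
    print('%.0f z %.2f Fz %.1f'%(z,s['tcp_pos'][2],s['contact_force'][2]))
    if s['contact_force'][2]>14: break
snap('scene',15); bot.dwell(.2); stat()
b=cv2.imread('pics/scene15.png'); crop(b,110,150,310,300,4,'pics/c19.png')
E
```

```text
t 36.98 st(230.0 20.9) z 147.3 yaw-st 0.000 F [ 0.2 -0.5  0. ] op -0.00
144 z 144.12 Fz 1.4
143 z 143.17 Fz 1.1
142 z 142.10 Fz 2.4
141 z 141.10 Fz 2.7
140 z 140.11 Fz 2.9
139 z 139.12 Fz 4.5
138 z 138.07 Fz 5.1
137 z 137.96 Fz 10.8
136 z 137.83 Fz 17.4
t 39.94 st(230.1 20.9) z 137.8 yaw-st 0.000 F [-2.3  1.4 17.4] op 0.00
```

View pics/c19.png

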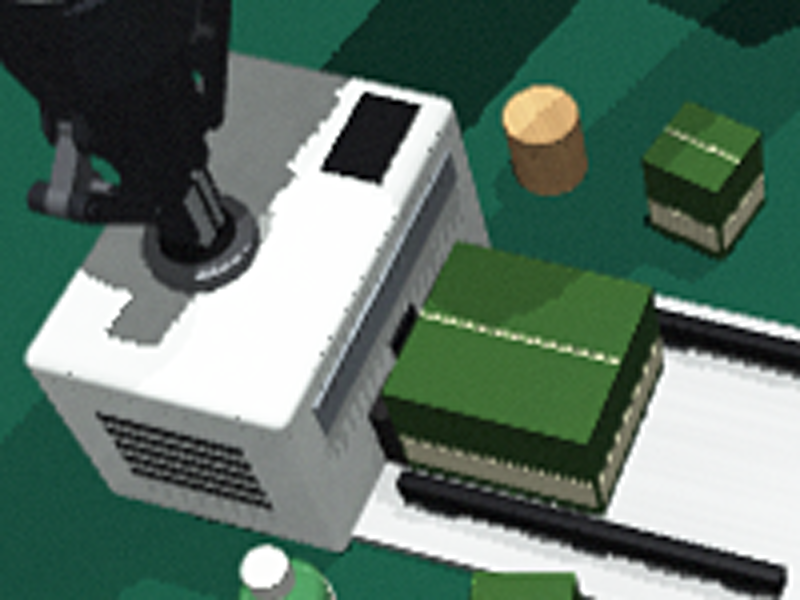

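The button travelled about 6 mm on its spring (z 144 to 138), then hit a hard stop at 17 N: fully down. Retract and check.

```bash
python3 - <<'E'
from h import *
bot.movel(S(230,20.7,160),max_speed=60)
bot.movel(S(230,20.7,250),max_speed=150); stat()
bot.move_ptp(S(230,-150,280),O(0)); bot.dwell(.5); stat()
snap('scene',16); b=snap('top',16); crop(b,300,170,500,320,4,'pics/c20.png')
E
```

```text
t 41.24 st(229.9 20.1) z 249.0 yaw-st 6.283 F [-0.6  0.3 -0.5] op 0.00
t 42.47 st(230.0 -149.8) z 279.8 yaw-st 0.000 F [-0.5  0.1  0.3] op 0.00
```

View pics/c20.png

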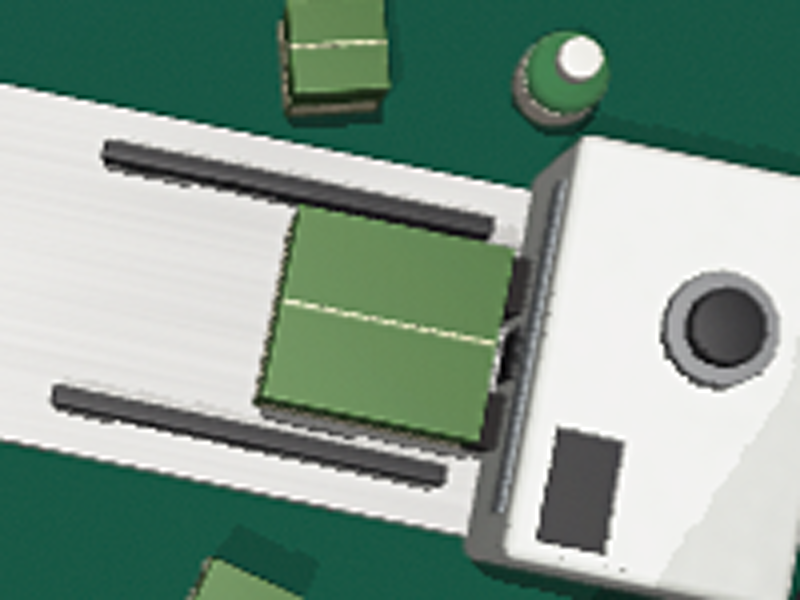

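View pics/scene16.png

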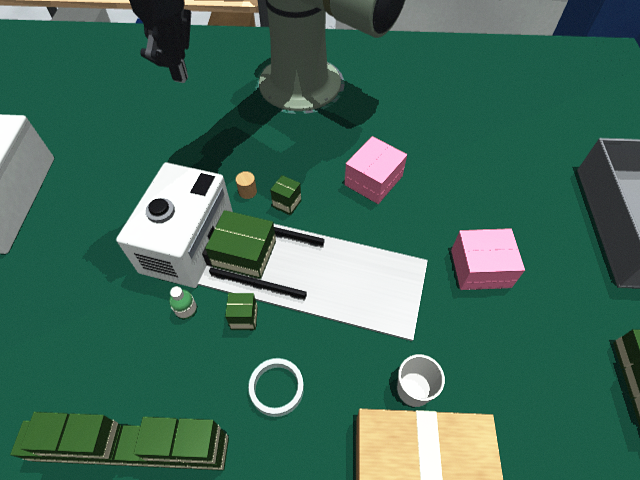

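```bash
python3 - <<'E'
from h import *
o=np.array([300,170]); q=lambda x,y:o+np.array([x,y])/4
carton_pose(ctop={0:q(299,205),1:q(515,247),2:q(480,442),3:q(258,402)},g=(100,0,0))
a,b=cv2.imread('pics/scene0.png'),cv2.imread('pics/scene16.png')
for n,(x0,y0,x1,y1) in dict(bottle=(165,280,200,322),sA=(222,290,260,332),tape=(245,355,308,418),cup=(395,352,447,408),core=(233,168,260,200),sB=(268,174,304,216)).items():
    A,B=[np.float32(cv2.cvtColor(i[y0:y1,x0:x1],6)) for i in (a,b)]; print(n,np.round(cv2.phaseCorrelate(A,B)[0],2))
bot.sign_off()
E
```

```text
carton st [ 9.92056e+01 -1.62700e-01  1.08000e-02] res [-0.32  0.31 -0.23  0.25 -0.22  0.07  0.77 -0.62]
bottle [0.03 0.52]
sA [0.01 0.44]
tape [-0.   -0.03]
cup [0.01 0.02]
core [0.51 0.02]
sB [-0.03  0.39]
the job is handed in; nothing more can be done
```

The carton is home against the stop pads, the coder button has been pressed fully down, and the job is handed in. That took about 43 s of the 70 s limit.

- **Squaring:** I used the two part-open fingers as a bar, pushing first from the robot's side and then from behind. The carton ended up about 4–5 mm towards the near rail, so I repeated the side push to centre it before it entered the lane.
- **Pushing home:** I pushed down the lane with the fingertips above the rail tops. When I stepped forward again with the tool held at one spot, the force climbed steadily to 15 N with no movement, so the carton is hard against the pads.
- **Button:** With the carton home and the gripper shut, it moved 6 mm against its spring and then stopped hard at 17 N. I then moved the arm clear.

**Last checks:**
- **Carton:** the top camera puts it at station x 99.2, y −0.2 mm, yaw 0.01 rad, where fully home is x 100.
- **Rails:** I saw no contact with either rail in the pictures.
- **Bystanders:** the tape roll and cup show no shift in the scene picture. The bottle, core and both small cartons differ by 0.4–0.5 px (under about 1 mm). I put that down to changed shadows and was never near them.

**Disagreement:** the wrist camera placed the station about 4 mm further back along x than the fixed cameras did. Allowing for that, it put the carton 1–2 mm short of home. I relied on the force check for contact, and on the wrist camera's own measurement for the button.

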